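# Slide the label plate out over the end of the ledge

### The arm

A 7-joint arm with a two-finger parallel gripper is mounted at the origin on a cart in front of the work surface, level with it; the furniture and walls round the work are solid. World frame = base frame: x ahead of the robot, y to its left, z up, the work surface at z = 0. Lengths are in m, angles in rad, forces in N, time in s.
With the tool pointing down it reaches from about 0.425 to 0.925 m from the base axis. Payload 6.8 kg.
Tool frame: the origin (TCP) lies on the centre line of the jaws, within the pads' length; the fingertips stand 8 mm ahead of it and the grasp point (between the pads) lies 11 mm behind it (bot.tips_ahead is the distance from the TCP to the fingertips, in m); z points along the fingers, y is the line along which they close (so a half turn about z gives the same grasp; the last joint's range is limited). The gripper opens to 85 mm and grips with 20 to 120 N. Pads are 22 mm wide; open, the fingers measure 114 mm over their backs; the gripper's body (76 mm by 85 mm) begins 54 mm behind the grasp point. The pads swing forward as they close: fully open they stand 13 mm farther back than shut.
Start: joints at [1.118, 0.477, 0.022, 1.555, -0.011, 1.109, -0.083], TCP at [0.228, -0.635, 0.239] pointing down, gripper open.
Joint ranges: [-2.96, 2.96], [-0.34, 2.1], [-1.41, 1.46], [0.24, 2.44], [-1.37, 4.51], [0.17, 1.92], [-2.96, 2.96]. Speed limits (rad/s): [2.39, 2.39, 3.14, 3.14, 3.14, 3.14, 3.14].

### API

Orientations are given as a unit quaternion [w, x, y, z].
In Python, from station import bot gives the robot as it stands.
- The arm moves only by the tool send_rows, never from a script. Its argument "deltas" is text: rows parted by semicolons, each of 4 numbers parted by spaces: the shift along the tool's x, y, z in m, then the turn about the tool's z in degrees. In form: x y z spin; .... A call has 1 to 5 rows; each row is the pose to reach, as a shift and turn from the pose commanded when the call began, along the tool's axes at that moment; what a row does not reach only later rows make up. A row lasts 1/10 s, in which the tool goes at most 50 mm and 8.59 degrees, less where a joint would pass 70% of its speed; a pose out of reach is approached as far as the arm can. A call with a gripper value outside its range is refused whole. "claw" is the opening, from 0 (shut) to 1 (fully open), set as the call begins (left out, the last holds). The fingers move at their own pace and stop on an object; "force" is the grip in N (left out, the last holds). Time passes only in rows, so rows that repeat a pose let the fingers close. It gives the time, the measured TCP pose, the force, the opening and the grip force at its end, in the units of the state.
- bot.get_obs(): the state, without advancing time (a new reading comes with each control period).
- bot.read_camera(name): name is "side" or "top" or "wrist"; returns a dict with "img" (384x512x3 uint8, red, green, blue), "depth" (384x512 float32, m along the optical axis (not along the pixel's ray), 0 where there is no reading), "fx", "fy", "cx", "cy" (pixels), "camera_from_world" (4x4, takes a point from world to camera coordinates). Camera axes: x right, y up, looking along -z (the intrinsics and any distortion apply to the point x, -y, -z); pixel columns grow to the right and rows downward; lengths in m; the calibration is good to about 2 mm. A picture is of the moment at which its call begins.
- bot.hand_in(): hands the job in; it is judged then, once.
Trained networks look in a picture, given as the dict that the camera call returned (one of the last four; its "shot" number tells which), for a name from the list of things; names that differ only in an ending like _2 or _b are one class to them, and where a whole thing is asked for, a point or a joint stands for the part that bears it (a point fixed in the world has none). Each returns a list of dicts, best first, with "confidence" (0 to 1); they miss things now and then, are a little off and sometimes report something else, mostly with a low value. They report only what shows in the picture. A call takes as long as a camera call.
- bot.masks_of(picture, query): "mask" (384x512 bool, what is visible of it).
- bot.landmark_of(picture, query): "xyz" ([x, y, z] in m, in world coordinates, good to about 4 mm: a listed point, or the origin of a listed thing).
The state is a dict: "t": time; "q": joint angles; "joint_vel": joint speeds; "joint_torque": joint torques, N m; "eef_pos": TCP position; "tool_rot": TCP orientation; "contact_force": force on the tool from outside, world axes, zero at the start; "torque": the same for the moment, N m; "gripper_width": opening from 0.0 (shut) to 1.0 (fully open); "grasp_force": force on a finger pad.
Only numpy, scipy, OpenCV 4.12 (cv2) and the standard library are available. Lean on these libraries where they do the work, as an engineer would, in place of code of your own. Each camera call takes 0.05 s, during which the arm holds its last target. There are 200 camera calls.

### The job

A flat aluminium label plate lies askew on the raised ledge at the left of the bench. Push it with the fingertips, without lifting it: first sideways until its long side lies flat against the steel fence, while the whole plate is still on the ledge, then along the fence towards the robot until about 3 cm of it sticks out past the ledge's near end, so that its edge can be got hold of. Leave it there, still flat against the fence, and do not disturb the other things.

Things in the scene. Friction and masses are not known exactly. Their poses are not given: they have to be found in the camera images.
- ledge: Fixed wooden beam with flat dark steel top, on the bench; 320 mm long along its own y, top 40 mm above the bench. Origin on the bench under the middle of the free top. +y runs along it towards the robot to its open near end (y = +160 mm), +x to the robot's left, to the fence. The free top spans x = -62.5 mm (right-hand edge) to +62.5 mm (fence face).
- ledge_fence (a point): Middle of the fence's face, at the ledge's top surface (ledge x = +62.5 mm, y = 0); axes as the ledge. The fence is an upright steel strip along the whole left side of the ledge, 22 mm above its top, with a low screwed flange behind it to x = +84.5 mm.
- ledge_end (a point): Middle of the top edge of the ledge's open near end (ledge x = 0, y = +160 mm, 40 mm above the bench); axes as the ledge. To the right of the ledge, clear of the work but in the way of a low swing of the arm, stands an open carton 275 mm high (walls at world x = 0.56 to 0.87, y = -0.38 to +0.04 m): pass in front of it or above it.
- blank: The label plate: loose, aluminium, hole in each corner, 70 mm along own x, 130 mm along own y, 8 mm thick, 0.14 to 0.28 kg. Origin: centre of its underside. Lies on the ledge, turned up to 0.12 rad to it, its middle 13 to 28 mm short of flush with the fence, near end 40 to 75 mm short of the ledge's. In the ledge's frame its centre is at x = +27.5 mm when flush, y = +125 mm when 30 mm out.
- nut: Bystander: big hexagon nut, 42x36 mm, 18 mm high, on the far end of the ledge, away from the fence (near x = -33, y = -133 mm in the ledge's frame). Origin at the centre of its underside.
- bearing: Bystander: ball bearing lying flat, 52 mm across, 15 mm high, on the far end of the ledge beside the fence (near x = +30, y = -131 mm in the ledge's frame). Origin at the centre of its underside.
- plug: Bystander: spark plug lying on the bench to the right of the ledge's near end, 90 mm long, 20 mm high. Origin at the centre of its underside.
- tape: Bystander: roll of black tape lying flat on the bench straight in front of the robot, 62 mm across, 19 mm high. Origin at the centre of its underside.
- screws: Bystander: small round tin standing on the bench to the right, 57 mm across, 72 mm high. Origin at the centre of its underside.

How it is judged:
On the way:
1. the plate's long side lies flat against the fence (within 4 mm and 0.035 rad) while the whole plate is still on the ledge (x of blank in the frame of ledge above 0.0235 m and angle between the y axis of blank and the y axis of ledge, either way round below 0.035 rad and y of blank in the frame of ledge below 0.095 m), for 0.2 s.
At the end, for the whole second after the job is handed in: The plate lies at rest and level on the ledge, its long side against the fence (centre within 4 mm of flush, turned less than 0.035 rad), and sticks out 20 to 40 mm past the ledge's near end (x of blank in the frame of ledge above 0.0235 m and angle between the y axis of blank and the y axis of ledge, either way round below 0.035 rad and y of blank in the frame of ledge between 0.115 and 0.135 m and angle between blank's own z axis and vertical below 0.03 rad and z of blank in the frame of ledge between 0.037 and 0.043 m and linear speed of blank below 0.01 m/s); the robot touches nothing.
It fails at once if the plate is lifted or tipped off the ledge's top (z of blank in the frame of ledge above 0.048 m or z of blank in the frame of ledge below 0.03 m or angle between blank's own z axis and vertical above 0.12 rad).
It fails at once if a bystander (nut, bearing, spark plug, tape roll or tin) is moved more than 20 mm (distance of any of nut, bearing, plug, tape, screws from where it was at the start of the episode above 0.02 m).
It also fails if it takes over 48 s, if anything falls off the work surface, if the arm or the gripper's body presses on something with over 40 N, if the wrist force passes 120 N, or if a joint passes its speed limit or range.

## Working session

There is one attempt and no reset: what is moved stays moved. The work goes in short steps, Python scripts to look and compute and a tool call to move; the robot and the scene stay as the last step left them, time stands still between calls to the robot, and variables do not carry over. Pictures are saved under pics/ and viewed, at most 10 in all, crops included, and the job is handed in when it is done.

Besides the shell and the picture viewer there is one more tool, called after "Call:" in YAML: its name, and indented under it one key for each argument. send_rows: Moves the arm, as the interface text tells. Its arguments: {"type":"object","properties":{"deltas":{"type":"string"},"claw":{"type":"number"},"force":{"type":"number"}},"required":["deltas"]}

```bash
mkdir -p pics; cat > h.py <<'E'
import numpy as np,cv2
from station import bot
def pts(p,m):
    v,u=np.nonzero(m&(p["depth"]>0)); d=p["depth"][v,u]
    c=np.c_[(u-p["cx"])/p["fx"]*d,-(v-p["cy"])/p["fy"]*d,-d,np.ones(len(d))]
    return (np.linalg.inv(p["camera_from_world"])@c.T).T[:,:3]
E
python3 - <<'E'
from h import *
o=bot.get_obs();print(o["eef_pos"],o["tool_rot"],o["t"],bot.tips_ahead)
ims=[]
for n in["top","side"]:
    p=bot.read_camera(n);cv2.imwrite(f"pics/{n}0.png",p["img"][:,:,::-1])
    for q in["ledge","ledge_fence","ledge_end","blank","nut","bearing","plug","tape","screws"]:
        r=bot.landmark_of(p,q)
        print(n,q,[(np.round(a["xyz"],4),round(a["confidence"],2)) for a in r[:2]])
    r=bot.masks_of(p,"blank")
    if r:
        P=pts(p,r[0]["mask"]);print(len(P),np.median(P,0)); P=P[abs(P[:,2]-.048)<.006]
        b=cv2.minAreaRect((P[:,:2]*1000).astype(np.float32));print(b,cv2.boxPoints(b))
    r=bot.masks_of(p,"ledge")
    if r:
        P=pts(p,r[0]["mask"]);P=P[abs(P[:,2]-.04)<.004]
        b=cv2.minAreaRect((P[:,:2]*1000).astype(np.float32));print("ledge",b,cv2.boxPoints(b))
print(bot.get_obs()["t"])
E
```

```text
[ 0.22792159 -0.63473937  0.23830474] [-8.96472573e-04  9.85176731e-01  1.71539955e-01 -2.22711662e-04] 0.0 0.008
top ledge [(array([ 5.751e-01,  2.405e-01, -3.000e-04]), 0.7)]
top ledge_fence [(array([0.5797, 0.3073, 0.0399]), 0.8)]
top ledge_end [(array([0.4163, 0.2555, 0.0367]), 0.91)]
top blank [(array([0.5187, 0.2495, 0.0383]), 0.66), (array([ 5.744e-01,  2.465e-01, -2.000e-04]), 0.22)]
top nut [(array([0.7029, 0.1954, 0.042 ]), 0.55)]
top bearing [(array([0.7084, 0.2613, 0.0395]), 0.74)]
top plug [(array([ 0.477 ,  0.0398, -0.002 ]), 0.43), (array([0.7025, 0.1963, 0.0403]), 0.33)]
top tape [(array([ 4.935e-01, -8.700e-02, -3.000e-04]), 0.35)]
top screws [(array([ 0.4657, -0.27  , -0.0022]), 0.75)]
1503 [0.51969199 0.24931277 0.04689859]
((522.05322265625, 249.0867919921875), (72.89647674560547, 131.31512451171875), 78.7294921875) [[450.53833 226.17366]
 [579.3211  200.50925]
 [593.5681  271.99994]
 [464.78534 297.66434]]
ledge ((577.15380859375, 256.6854248046875), (148.18911743164062, 320.80303955078125), 85.62749481201172) [[411.57013 195.03561]
 [731.4395  170.57742]
 [742.7
[... 402 characters left out ...]
bearing [(array([0.7079, 0.2603, 0.0353]), 0.6)]
side plug [(array([4.764e-01, 3.630e-02, 2.000e-04]), 0.72)]
side tape [(array([ 0.4923, -0.0918,  0.0021]), 0.58)]
side screws [(array([ 0.4703, -0.2722, -0.0047]), 0.74), (array([ 0.495 , -0.088 ,  0.0029]), 0.69)]
1517 [0.5193451  0.25422947 0.04866932]
((520.6732177734375, 249.69189453125), (72.19109344482422, 127.6253662109375), 80.45896911621094) [[451.76028 224.67287]
 [577.62024 203.51846]
 [589.5862  274.71094]
 [463.7262  295.86533]]
ledge ((576.091064453125, 255.27230834960938), (150.23338317871094, 320.3472900390625), 85.37844848632812) [[410.38577 193.30563]
 [729.69147 167.49405]
 [741.7964  317.23898]
 [422.49066 343.05057]]
1.2
```

View pics/top0.png

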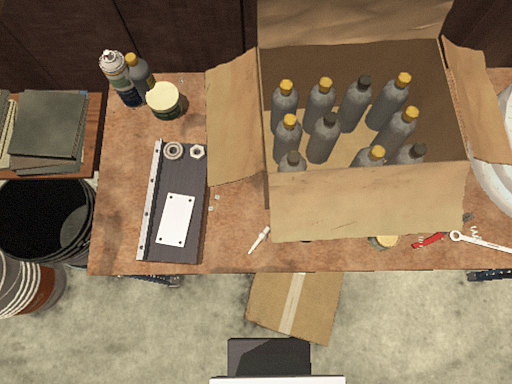

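The plate is at about (176,219) px, with the nut at (197,152) and the bearing at (173,150) beyond it. The carton's open flaps reach towards the ledge, so I'll measure how far they extend and then the plate and ledge poses.

```bash
python3 - <<'E'
from h import *
for n in["top","side"]:
    p=bot.read_camera(n);P=pts(p,p["depth"]>0)
    for lo,hi in[(.1,.16),(.16,.2),(.2,.24),(.24,.28),(.28,.33),(.33,.4),(.4,.5)]:
        Q=P[(P[:,2]>lo)&(P[:,2]<hi)&(P[:,0]>.3)&(P[:,0]<.9)&(P[:,1]>-.45)&(P[:,1]<.5)]
        if len(Q)>5: print(n,lo,hi,len(Q),np.percentile(Q,[0.5,99.5],axis=0).round(3)[:,:2].tolist())
E
```

```text
top 0.1 0.16 5487 [[0.568, -0.369], [0.898, 0.418]]
top 0.16 0.2 8175 [[0.439, -0.37], [0.896, 0.419]]
top 0.2 0.24 16367 [[0.453, -0.448], [0.872, 0.157]]
top 0.24 0.28 13639 [[0.522, -0.436], [0.872, 0.085]]
top 0.28 0.33 4370 [[0.586, -0.377], [0.885, 0.038]]
top 0.33 0.4 3371 [[0.864, -0.354], [0.891, 0.037]]
side 0.1 0.16 2854 [[0.559, -0.375], [0.899, 0.434]]
side 0.16 0.2 2638 [[0.438, -0.374], [0.9, 0.433]]
side 0.2 0.24 7325 [[0.448, -0.374], [0.895, 0.402]]
side 0.24 0.28 5959 [[0.522, -0.384], [0.869, 0.091]]
side 0.28 0.33 1209 [[0.568, -0.381], [0.881, 0.045]]
side 0.33 0.4 1146 [[0.864, -0.352], [0.889, 0.039]]
side 0.4 0.5 374 [[0.863, -0.355], [0.888, 0.039]]
```

View pics/side0.png

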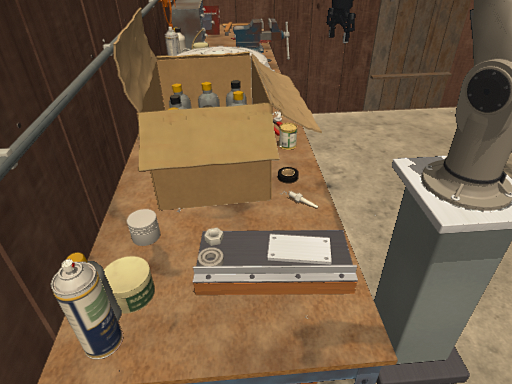

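Call:
send_rows:
  deltas: "0.02 -0.024 -0.025 -4; 0.048 -0.056 -0.05 -8; 0.078 -0.091 -0.075 -12; 0.108 -0.126 -0.1 -16; 0.138 -0.161 -0.11 -20"
  claw: 1

```text
t: 1.8
eef_pos: [0.3036, -0.4382, 0.3513]
tool_rot: [0.002, 0.94, 0.341, 0.0]
contact_force: [0.5, -0.9, 1.3]
gripper_width: 1.0
grasp_force: 0.0
```

```bash
python3 - <<'E'
from h import *
p=bot.read_camera("top");P=pts(p,p["depth"]>0)
Q=P[(P[:,0]>.45)&(P[:,0]<.9)&(P[:,1]>.05)&(P[:,1]<.2)&(P[:,2]>.1)&(P[:,2]<.3)]
for a in np.arange(.05,.2,.02):
    R=Q[(Q[:,1]>=a)&(Q[:,1]<a+.02)]
    if len(R): print(a.round(2),len(R),np.percentile(R[:,0],[1,99]).round(3),np.median(R[:,2]).round(3))
o=bot.get_obs();print(o["eef_pos"],o["tool_rot"],o["q"],o["t"])
E
```

```text
0.05 1201 [0.56  0.845] 0.258
0.07 1111 [0.559 0.844] 0.242
0.09 1034 [0.558 0.842] 0.23
0.11 1041 [0.557 0.841] 0.22
0.13 1012 [0.557 0.84 ] 0.212
0.15 271 [0.645 0.841] 0.208
[ 0.30883457 -0.4304125   0.35287634] [0.00105361 0.93779853 0.34717026 0.00237028] [ 0.9489456   0.1496392  -0.13144605  1.74623762  0.01688252  1.24325339
 -0.04810272] 1.85
```

Call:
send_rows:
  deltas: "0.035 -0.018 0 -4; 0.075 -0.04 0 -8; 0.115 -0.061 0 -12; 0.155 -0.082 0 -16; 0.195 -0.103 0 -20"
  claw: 0.7

```text
t: 2.35
eef_pos: [0.3874, -0.2334, 0.349]
tool_rot: [0.0, 0.867, 0.499, 0.0]
contact_force: [1.4, -0.4, 0.7]
gripper_width: 0.699
grasp_force: 0.0
```

```bash
cat > go.py <<'E'
import sys
from h import *
o=bot.get_obs();w,x,y,z=o["tool_rot"]
yaw=2*np.arctan2(y,x);R=np.array([[np.cos(yaw),np.sin(yaw),0],[np.sin(yaw),-np.cos(yaw),0],[0,0,-1]]).T
O=np.array([.5758,.245,0]);a=.0785
Lx=np.array([np.sin(a),np.cos(a),0]);Ly=np.array([-np.cos(a),np.sin(a),0])
d=np.array(o["eef_pos"])-O
print("t",o["t"],"pos",np.round(o["eef_pos"],4),"yaw",np.degrees(yaw).round(2),"ledge xy",(d@Lx).round(4),(d@Ly).round(4),"F",np.round(o["contact_force"],1),"R\n",R.round(3))
if len(sys.argv)>3:
    X=np.array(sys.argv[1:4],float)
    if len(sys.argv)>4: X=O+X[0]*Lx+X[1]*Ly+[0,0,X[2]]
    print("tool delta",(R.T@(X-o["eef_pos"])).round(4))
E
python3 go.py .46 -.05 .35; python3 go.py -.058 .062 .33 L
```

```text
t 2.35 pos [ 0.3874 -0.2334  0.349 ] yaw 59.89 ledge xy -0.4917 0.1503 F [ 1.4 -0.4  0.7] R
 [[ 0.502  0.865  0.   ]
 [ 0.865 -0.502  0.   ]
 [ 0.     0.    -1.   ]]
tool delta [ 0.1951 -0.0292 -0.001 ]
t 2.35 pos [ 0.3874 -0.2334  0.349 ] yaw 59.89 ledge xy -0.4917 0.1503 F [ 1.4 -0.4  0.7] R
 [[ 0.502  0.865  0.   ]
 [ 0.865 -0.502  0.   ]
 [ 0.     0.    -1.   ]]
tool delta [ 0.4292 -0.1078  0.019 ]
```

Call:
send_rows:
  deltas: "0.04 -0.006 0 -5; 0.085 -0.012 0 -10; 0.13 -0.019 0 -15; 0.175 -0.026 0 -20; 0.22 -0.036 0 -25.6"

```text
t: 2.85
eef_pos: [0.4673, -0.0253, 0.3491]
tool_rot: [0.0, 0.734, 0.679, 0.0]
contact_force: [1.8, -0.4, 0.2]
gripper_width: 0.704
grasp_force: 0.0
```

```bash
python3 go.py -.058 .062 .30 L
```

```text
t 2.85 pos [ 0.4673 -0.0253  0.3491] yaw 85.52 ledge xy -0.278 0.087 F [ 1.8 -0.4  0.2] R
 [[ 0.078  0.997  0.   ]
 [ 0.997 -0.078  0.   ]
 [ 0.     0.    -1.   ]]
tool delta [0.22   0.025  0.0491]
```

Call:
send_rows:
  deltas: "0.045 0.005 0 0; 0.09 0.01 0 0; 0.135 0.015 0.01 0; 0.18 0.02 0.02 0; 0.22 0.025 0.05 0"

```text
t: 3.35
eef_pos: [0.5112, 0.1933, 0.3009]
tool_rot: [0.001, 0.735, 0.678, 0.003]
contact_force: [0.7, 0.2, 0.0]
gripper_width: 0.704
grasp_force: 0.0
```

Call:
send_rows:
  deltas: "0 0 0.04 0; 0 0 0.08 0; 0 0 0.12 0; 0 0 0.16 0; 0 0 0.2 0"

```text
t: 3.85
eef_pos: [0.5096, 0.19, 0.0974]
tool_rot: [0.0, 0.735, 0.678, 0.0]
contact_force: [0.9, -1.1, -0.2]
gripper_width: 0.7
grasp_force: 0.0
```

```bash
python3 go.py -.058 .062 .05 L; python3 - <<'E'
from h import *
p=bot.read_camera("wrist");cv2.imwrite("pics/w1.png",p["img"][:,:,::-1])
E
```

```text
t 3.85 pos [0.5096 0.19   0.0974] yaw 85.32 ledge xy -0.06 0.0616 F [ 0.9 -1.1 -0.2] R
 [[ 0.082  0.997  0.   ]
 [ 0.997 -0.082  0.   ]
 [ 0.     0.    -1.   ]]
tool delta [ 0.002  -0.0004  0.0474]
```

View pics/w1.png

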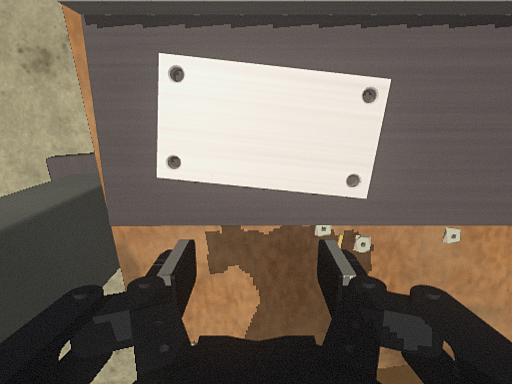

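Call:
send_rows:
  deltas: "0 0 0.02 0; 0 0 0.034 0; 0 0 0.04 0; 0 0 0.044 0; 0 0 0.044 0"

```text
t: 4.4
eef_pos: [0.5098, 0.1904, 0.0554]
tool_rot: [0.0, 0.735, 0.678, 0.0]
contact_force: [-0.1, 0.2, -0.1]
gripper_width: 0.698
grasp_force: 0.0
```

Call:
send_rows:
  deltas: "0 0 0.001 0; 0 0 0.002 0; 0 0 0.003 0; 0 0 0.004 0; 0 0 0.004 0"

```text
t: 4.9
eef_pos: [0.5094, 0.1903, 0.0509]
tool_rot: [-0.0, 0.735, 0.678, -0.0]
contact_force: [0.5, 0.4, 0.2]
gripper_width: 0.702
grasp_force: 0.0
```

No contact yet, so I'll probe lower.

Call:
send_rows:
  deltas: "0 0 0.001 0; 0 0 0.002 0; 0 0 0.003 0; 0 0 0.004 0; 0 0 0.004 0"

```text
t: 5.4
eef_pos: [0.5094, 0.1903, 0.0468]
tool_rot: [-0.0, 0.735, 0.678, -0.0]
contact_force: [-0.1, -0.3, 1.1]
gripper_width: 0.699
grasp_force: 0.0
```

Call:
send_rows:
  deltas: "0 0 0.001 0; 0 0 0.002 0; 0 0 0.002 0"

```text
t: 5.7
eef_pos: [0.5094, 0.1903, 0.0449]
tool_rot: [-0.0, 0.735, 0.678, -0.0]
contact_force: [0.1, 0.0, -0.4]
gripper_width: 0.704
grasp_force: 0.0
```

```bash
python3 - <<'E'
from h import *
p=bot.read_camera("wrist");a=p["img"][150:384,100:420,::-1]
q=bot.read_camera("side");b=q["img"][200:310,180:380,::-1]
cv2.imwrite("pics/s2.png",np.vstack([cv2.resize(a,(480,351))[:, :],cv2.resize(b,(480,240),interpolation=cv2.INTER_CUBIC)]))
E
```

```text
(no output)
```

View pics/s2.png

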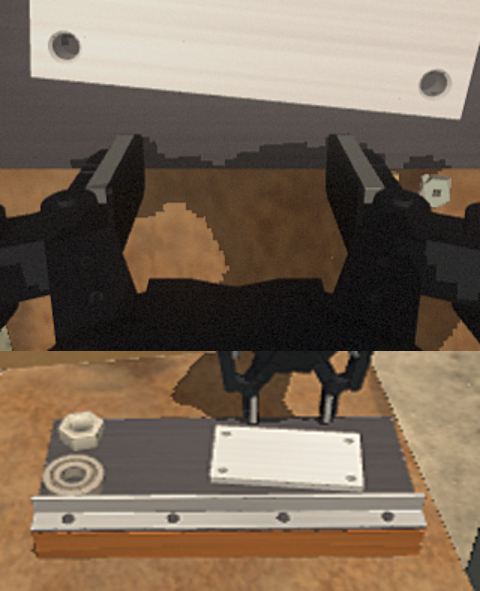

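The pads overlap the ledge top, which ends at about row 168 of the crop, and they aren't touching it yet. I'll probe a little further down.

Call:
send_rows:
  deltas: "0 0 0.001 0; 0 0 0.001 0; 0 0 0.001 0"

```text
t: 6.1
eef_pos: [0.5094, 0.1903, 0.044]
tool_rot: [0.0, 0.735, 0.678, 0.0]
contact_force: [-0.0, 0.3, -0.7]
gripper_width: 0.7
grasp_force: 0.0
```

Call:
send_rows:
  deltas: "0 0 0.001 0; 0 0 0.001 0; 0 0 0.001 0"

```text
t: 6.4
eef_pos: [0.5095, 0.1903, 0.0431]
tool_rot: [0.0, 0.735, 0.678, 0.0]
contact_force: [0.8, -0.3, 2.2]
gripper_width: 0.701
grasp_force: 0.8
```

Call:
send_rows:
  deltas: "0 0 -0.003 0; 0.005 0 -0.003 0; 0.01 0 -0.003 0; 0.015 0 -0.003 0; 0.02 0 -0.003 0"

```text
t: 6.9
eef_pos: [0.5112, 0.2105, 0.046]
tool_rot: [0.0, 0.735, 0.678, -0.0]
contact_force: [-0.3, -0.9, 1.6]
gripper_width: 0.703
grasp_force: 0.8
```

Call:
send_rows:
  deltas: "0.003 0 0 0; 0.006 0 0 0; 0.009 0 0 0; 0.012 0 0 0; 0.015 0 0 0"

```text
t: 7.4
eef_pos: [0.5122, 0.2253, 0.046]
tool_rot: [0.0, 0.735, 0.678, -0.0]
contact_force: [0.3, -1.7, 1.2]
gripper_width: 0.702
grasp_force: 0.8
```

```bash
python3 go.py; python3 - <<'E'
from h import *
p=bot.read_camera("wrist");cv2.imwrite("pics/w3.png",p["img"][:,:,::-1])
E
```

```text
t 7.4 pos [0.5122 0.2253 0.046 ] yaw 85.35 ledge xy -0.0246 0.0618 F [ 0.3 -1.7  1.2] R
 [[ 0.081  0.997  0.   ]
 [ 0.997 -0.081  0.   ]
 [ 0.     0.    -1.   ]]
```

View pics/w3.png

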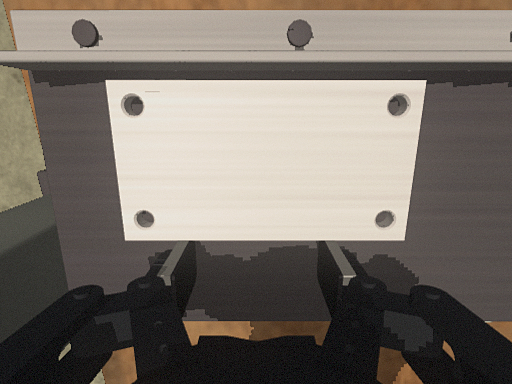

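The plate is now square, with its edge at row 240 touching both fingers and a small gap to the fence at rows 65–80. I'll keep pushing until the force rises.

Call:
send_rows:
  deltas: "0.001 0 0 0; 0.002 0 0 0; 0.003 0 0 0; 0.004 0 0 0; 0.005 0 0 0"

```text
t: 7.95
eef_pos: [0.5127, 0.23, 0.046]
tool_rot: [0.0, 0.735, 0.678, -0.0]
contact_force: [0.5, -4.7, 1.6]
gripper_width: 0.697
grasp_force: 2.1
```

Call:
send_rows:
  deltas: "0.001 0 0 0; 0.001 0 0 0; 0.002 0 0 0; 0.002 0 0 0"

```text
t: 8.35
eef_pos: [0.5127, 0.23, 0.0459]
tool_rot: [0.001, 0.736, 0.677, -0.002]
contact_force: [-0.0, -6.8, 4.9]
gripper_width: 0.698
grasp_force: 3.6
```

Call:
send_rows:
  deltas: "0.002 0 0 0; 0.003 0 0 0; 0.003 0 0 0; 0.003 0 0 0; 0.003 0 0 0"

```text
t: 8.85
eef_pos: [0.5127, 0.2301, 0.0457]
tool_rot: [0.002, 0.736, 0.677, -0.004]
contact_force: [-3.2, -13.0, 8.9]
gripper_width: 0.697
grasp_force: 6.8
```

```bash
python3 go.py; python3 - <<'E'
from h import *
p=bot.read_camera("wrist");cv2.imwrite("pics/w4.png",p["img"][:,:,::-1])
r=bot.masks_of(p,"blank");P=pts(p,r[0]["mask"]);P=P[abs(P[:,2]-.048)<.006]
b=cv2.minAreaRect((P[:,:2]*1000).astype(np.float32));print(b,P[:,2].mean())
E
```

```text
t 8.85 pos [0.5127 0.2301 0.0457] yaw 85.2 ledge xy -0.0198 0.0617 F [ -3.2 -13.    8.9] R
 [[ 0.084  0.996  0.   ]
 [ 0.996 -0.084  0.   ]
 [ 0.     0.    -1.   ]]
((518.4899291992188, 274.29779052734375), (72.07717895507812, 131.80223083496094), 85.2054672241211) 0.048172687101587175
```

View pics/w4.png

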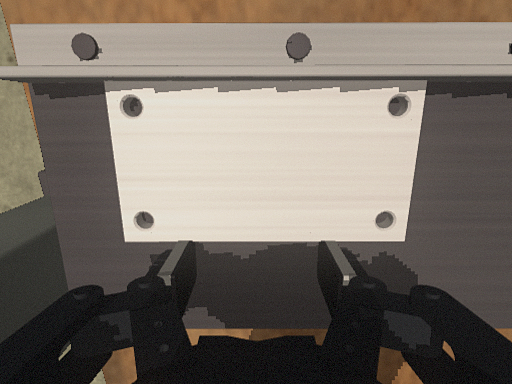

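Flush: the force rose to 13 N with the tool stopped, and the plate shows against the fence (row 80) and parallel to it. I'll back off, lift and turn.

Call:
send_rows:
  deltas: "-0.01 0 0 0; -0.02 0 -0.002 0; -0.022 0 -0.03 0; -0.022 0 -0.065 0; -0.022 0 -0.1 0"

```text
t: 9.45
eef_pos: [0.511, 0.2134, 0.147]
tool_rot: [-0.001, 0.735, 0.678, 0.0]
contact_force: [0.9, 0.2, -0.4]
gripper_width: 0.698
grasp_force: 0.0
```

Call:
send_rows:
  deltas: "0.02 -0.02 0 -8; 0.04 -0.04 0 -16; 0.06 -0.06 0 -24; 0.06 -0.08 0 -32; 0.06 -0.1 0 -40"
  claw: 0.35

```text
t: 9.95
eef_pos: [0.4154, 0.2824, 0.1463]
tool_rot: [-0.0, 0.456, 0.89, 0.001]
contact_force: [-0.2, 0.4, -1.3]
gripper_width: 0.354
grasp_force: 0.0
```

```bash
python3 go.py .019 -.038 .14 L
```

```text
t 9.95 pos [0.4154 0.2824 0.1463] yaw 125.78 ledge xy 0.0247 0.1628 F [-0.2  0.4 -1.3] R
 [[-0.585  0.811  0.   ]
 [ 0.811  0.585  0.   ]
 [ 0.     0.    -1.   ]]
tool delta [-0.1342  0.1495  0.0063]
```

Call:
send_rows:
  deltas: "-0.027 0.03 0 -8; -0.054 0.06 0 -16; -0.081 0.09 0 -24; -0.108 0.12 0 -32; -0.134 0.15 0 -40"

```text
t: 10.45
eef_pos: [0.6182, 0.2582, 0.1461]
tool_rot: [0.0, 0.125, 0.992, 0.001]
contact_force: [0.1, 0.1, 0.2]
gripper_width: 0.348
grasp_force: 0.0
```

Call:
send_rows:
  deltas: "0 0 0.02 -5; 0 0 0.045 -9.7; 0 0 0.06 -9.7; 0 0 0.06 -9.7"

```text
t: 10.85
eef_pos: [0.615, 0.2578, 0.0836]
tool_rot: [-0.002, 0.044, 0.999, -0.001]
contact_force: [-0.0, 0.7, 0.4]
gripper_width: 0.348
grasp_force: 0.0
```

```bash
python3 go.py .019 -.038 .053 L;  python3 - <<'E'
from h import *
p=bot.read_camera("wrist");cv2.imwrite("pics/w5.png",p["img"][:,:,::-1])
E
```

```text
t 10.85 pos [0.615  0.2578 0.0836] yaw 174.95 ledge xy 0.0158 -0.038 F [-0.   0.7  0.4] R
 [[-0.996  0.088  0.   ]
 [ 0.088  0.996  0.   ]
 [ 0.     0.    -1.   ]]
tool delta [0.0001 0.0032 0.0306]
```

View pics/w5.png

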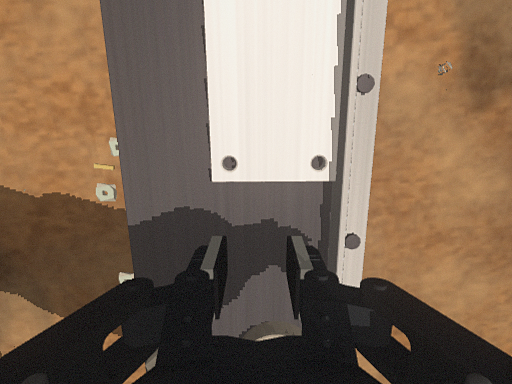

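The plate is flush, with its far edge at row 181 and the fingers behind it at cols 215–300. I'll descend and probe.

Call:
send_rows:
  deltas: "0 0.001 0.015 -0.5; 0 0.002 0.028 -0.5; 0 0.002 0.03 -0.5; 0 0.002 0.032 -0.5; 0 0.002 0.032 -0.5"

```text
t: 11.4
eef_pos: [0.6165, 0.2608, 0.054]
tool_rot: [0.0, 0.039, 0.999, 0.0]
contact_force: [-0.7, -0.1, 0.6]
gripper_width: 0.35
grasp_force: 0.0
```

Call:
send_rows:
  deltas: "0 0 0.001 0; 0 0 0.002 0; 0 0 0.002 0; 0 0 0.002 0"

```text
t: 11.8
eef_pos: [0.6166, 0.2606, 0.0522]
tool_rot: [0.0, 0.039, 0.999, 0.0]
contact_force: [0.1, -0.7, -0.1]
gripper_width: 0.353
grasp_force: 0.0
```

Call:
send_rows:
  deltas: "0 0 0.001 0; 0 0 0.002 0; 0 0 0.002 0; 0 0 0.002 0"

```text
t: 12.2
eef_pos: [0.6165, 0.2607, 0.05]
tool_rot: [-0.0, 0.039, 0.999, -0.0]
contact_force: [-0.7, -0.4, 0.7]
gripper_width: 0.351
grasp_force: 0.0
```

Call:
send_rows:
  deltas: "0 0 0.001 0; 0 0 0.002 0; 0 0 0.002 0; 0 0 0.002 0"

```text
t: 12.6
eef_pos: [0.6165, 0.2606, 0.0479]
tool_rot: [-0.0, 0.039, 0.999, -0.0]
contact_force: [0.1, -0.5, 0.1]
gripper_width: 0.353
grasp_force: 0.0
```

Call:
send_rows:
  deltas: "0 0 0.001 0; 0 0 0.001 0; 0 0 0.001 0"

```text
t: 12.9
eef_pos: [0.6166, 0.2607, 0.0478]
tool_rot: [0.0, 0.039, 0.999, -0.0]
contact_force: [-1.7, -1.9, 5.1]
gripper_width: 0.351
grasp_force: 2.6
```

Call:
send_rows:
  deltas: "0 0 -0.0035 0; 0.006 0 -0.0035 0; 0.012 0 -0.0035 0; 0.016 0 -0.0035 0; 0.02 0 -0.0035 0"

```text
t: 13.4
eef_pos: [0.5959, 0.2622, 0.0504]
tool_rot: [-0.0, 0.039, 0.999, -0.0]
contact_force: [-0.3, 0.7, 0.4]
gripper_width: 0.35
grasp_force: 0.0
```

Call:
send_rows:
  deltas: "0.004 0 0 0; 0.008 0 0 0; 0.012 0.0005 0 0; 0.016 0.0005 0 0; 0.02 0.0005 0 0"

```text
t: 13.9
eef_pos: [0.5766, 0.2639, 0.0505]
tool_rot: [0.0, 0.039, 0.999, -0.0]
contact_force: [1.6, -1.3, -0.6]
gripper_width: 0.348
grasp_force: 0.8
```

Call:
send_rows:
  deltas: "0.004 0 0 0; 0.008 0 0 0; 0.012 0.0005 0 0; 0.016 0.0005 0 0; 0.02 0.0005 0 0"

```text
t: 14.4
eef_pos: [0.5564, 0.2663, 0.0505]
tool_rot: [0.0, 0.039, 0.999, -0.0]
contact_force: [1.1, -1.1, -1.0]
gripper_width: 0.349
grasp_force: 0.8
```

```bash
python3 go.py;  cat > m.py <<'E'
from h import *
import sys
out=[]
for n in sys.argv[2:]:
    p=bot.read_camera(n);out.append(p["img"][:,:,::-1])
    r=bot.masks_of(p,"blank")
    if not r: print(n,"none");continue
    P=pts(p,r[0]["mask"]);P=P[abs(P[:,2]-.048)<.006]
    b=cv2.minAreaRect((P[:,:2]*1000).astype(np.float32))
    O=np.array([.5758,.245]);a=.0785;d=P[:,:2]-O
    ly=d@[-np.cos(a),np.sin(a)];lx=d@[np.sin(a),np.cos(a)]
    print(n,b,"z",P[:,2].mean().round(4),"ledge y",np.percentile(ly,[.5,99.5]).round(4),"x",np.percentile(lx,[.5,99.5]).round(4))
cv2.imwrite(sys.argv[1],out[0])
E
python3 m.py pics/w6.png wrist top side
```

```text
t 14.4 pos [0.5564 0.2663 0.0505] yaw 175.56 ledge xy 0.0197 0.021 F [ 1.1 -1.1 -1. ] R
 [[-0.997  0.077  0.   ]
 [ 0.077  0.997  0.   ]
 [ 0.     0.    -1.   ]]
wrist ((495.0486145019531, 277.0819091796875), (70.61572265625, 101.4389419555664), 85.50977325439453) z 0.0482 ledge y [0.0344 0.1329] x [-0.0091  0.0602]
top ((481.0498046875, 280.8138122558594), (72.18734741210938, 130.812255859375), 85.32931518554688) z 0.047 ledge y [0.0329 0.162 ] x [-0.0072  0.0636]
side ((479.3258361816406, 270.4502868652344), (67.60794830322266, 131.00375366210938), 84.13375854492188) z 0.0487 ledge y [0.0344 0.1628] x [-0.0083  0.0499]
```

View pics/w6.png

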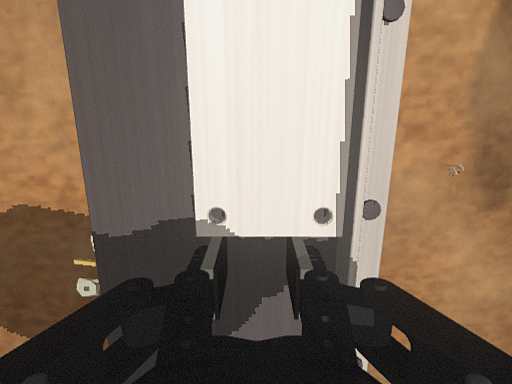

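Still flush. The far edge is at ledge y ≈ 33.5 mm, so I need about 26 mm more.

Call:
send_rows:
  deltas: "0.004 0 0 0; 0.008 0 0 0; 0.012 0.0005 0 0; 0.016 0.0005 0 0; 0.02 0.0005 0 0"

```text
t: 15.2
eef_pos: [0.5366, 0.2682, 0.0505]
tool_rot: [0.0, 0.039, 0.999, -0.0]
contact_force: [2.0, -0.8, -0.4]
gripper_width: 0.349
grasp_force: 0.8
```

Call:
send_rows:
  deltas: "0.003 0 0 0; 0.005 0 0 0; 0.0055 0 0 0; 0.0055 0 0 0"

```text
t: 15.6
eef_pos: [0.5313, 0.2687, 0.0505]
tool_rot: [-0.0, 0.039, 0.999, -0.0]
contact_force: [1.4, -0.5, 0.8]
gripper_width: 0.348
grasp_force: 0.5
```

Call:
send_rows:
  deltas: "-0.006 0 0 0; -0.012 0 -0.005 0; -0.015 0 -0.04 0; -0.015 0 -0.08 0; -0.015 0 -0.12 0"

```text
t: 16.1
eef_pos: [0.5465, 0.2677, 0.1719]
tool_rot: [-0.001, 0.039, 0.999, 0.0]
contact_force: [1.4, 0.2, 0.3]
gripper_width: 0.352
grasp_force: 0.0
```

```bash
python3 go.py; python3 m.py pics/w7.png wrist top side; python3 - <<'E'
from h import *
p=bot.read_camera("top");q=bot.read_camera("side")
cv2.imwrite("pics/f.png",np.vstack([cv2.resize(a["img"][s][:,:,::-1],(600,300),interpolation=cv2.INTER_CUBIC) for a,s in((p,np.s_[190:290,80:280]),(q,np.s_[215:315,190:390]))]))
for n,a in(("top",p),("side",q)):
    r=bot.masks_of(a,"ledge")
    P=pts(a,r[0]["mask"]);P=P[abs(P[:,2]-.04)<.003]
    d=P[:,:2]-[.5758,.245];print(n,np.percentile(d@[-.9969,.0784],[.3,99.7]).round(4))
E
```

```text
t 16.1 pos [0.5465 0.2677 0.1719] yaw 175.56 ledge xy 0.0203 0.031 F [1.4 0.2 0.3] R
 [[-0.997  0.077  0.   ]
 [ 0.077  0.997  0.   ]
 [ 0.     0.    -1.   ]]
wrist ((457.0364685058594, 279.50299072265625), (71.41732788085938, 124.57893371582031), 85.231201171875) z 0.0481 ledge y [0.0593 0.1816] x [-0.0091  0.0604]
top ((456.3182678222656, 282.4194030761719), (71.1063003540039, 130.4065704345703), 84.98848724365234) z 0.047 ledge y [0.0583 0.1868] x [-0.007   0.0629]
side ((455.380859375, 278.96136474609375), (79.49190521240234, 130.42530822753906), 85.33757019042969) z 0.0486 ledge y [0.0579 0.1871] x [-0.009   0.0623]
top [-0.0008  0.1591]
side [-0.1577  0.1561]
```

View pics/f.png

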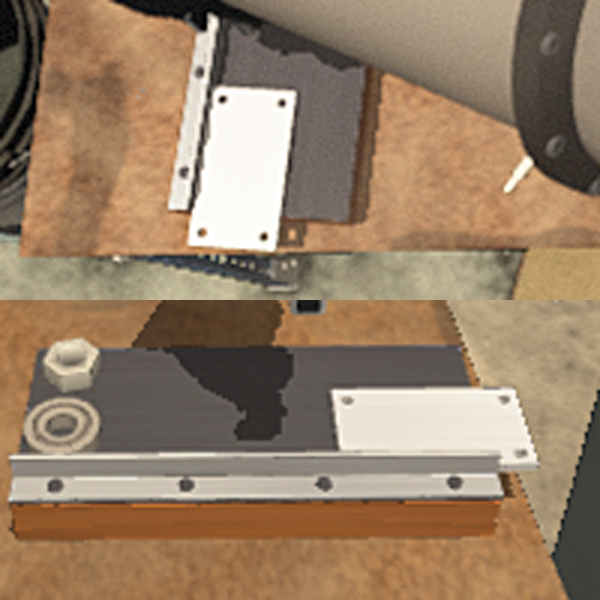

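The plate is flush and sticks out about 28 mm. The bystanders in view, the nut and bearing, sit where they were. The arm is clear, so I'll hand in.

```bash
python3 -c "
from station import bot
print(bot.hand_in())"
```

```text
the job is handed in; nothing more can be done
None
```

I pushed the label plate flat against the fence, then along it until it stuck out about 28 mm past the ledge's near end, and handed the job in at about 16 s with the arm clear; no verdict came back.

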